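# Load the drilling jig

## Robot

A 6-joint arm with a two-finger parallel gripper is mounted at the origin on a cart in front of the work surface, level with it; the furniture and walls round the work are solid. World frame = base frame: x ahead of the robot, y to its left, z up, the work surface at z = 0. Lengths are in m, angles in rad, forces in N, time in s.
With the tool pointing down it reaches from about 0.25 to 0.775 m from the base axis. Payload 4 kg.
Tool frame: the origin (TCP) lies at the centre of the arm's flange, where the gripper is bolted on; the fingertips stand 199 mm ahead of it and the grasp point (between the pads) lies 180 mm ahead of it (robot.tcp_to_tips is the z of the fingertips in the tool frame, in m); z points along the fingers, y is the line along which they close (so a half turn about z gives the same grasp; the last joint's range is limited). The gripper opens to 94 mm and grips with 3 to 60 N. Pads are 16 mm wide; open, the fingers measure 119 mm over their backs; the gripper's body (75 mm by 177 mm) begins 78 mm behind the grasp point.
Start: joints at [-1.337, 0.087, 1.371, -0, 1.684, -0.103], TCP at [0.182, -0.519, 0.405] pointing down, gripper open.
Joint ranges: [-3.1, 3.1], [-0.76, 2.03], [0.27, 2.55], [-1.08, 4.22], [0.17, 2.65], [-2.57, 2.57]. Speed limits (rad/s): [2.79, 2.79, 3.14, 3.14, 3.14, 3.14].

## Interface

Orientations are given as [roll, pitch, yaw] about the fixed x, y, z axes, in that order (R = Rz(yaw) Ry(pitch) Rx(roll)).
In Python, from bench import robot gives the robot as it stands.
- The arm moves only by the tool play_rows, never from a script. Its arguments are lists of equal length, an entry for each row: "translation": the shift along the tool's x, y, z scaled (see below), a list of three; "twist": the turn, a rotation vector about the tool's x, y, z scaled (see below), a list of three; "gripper": the opening, from -1 (shut) to 1 (fully open). A call has 1 to 8 rows; each row shifts and turns the commanded pose from where the row before left it, along the tool's axes as they then stand; what a row does not reach is not made up. The controller multiplies each number of a shift by 0.04 m and each number of a turn by 0.1 rad. A row lasts 1/10 s, in which the tool goes at most 50 mm and 8.59 degrees, less where a joint would pass 70% of its speed; a pose out of reach is approached as far as the arm can. A call with a number of a shift or a turn outside -1 to 1 is refused whole. A call with a gripper value outside its range is refused whole. The fingers move at their own pace and stop on an object; the grip force is fixed at half the most. Time passes only in rows, so rows that do not move let the fingers close. It gives the time, the measured TCP pose, the force, the opening and the grip force at its end, in the units of the state.
- robot.get_obs(): the state, without advancing time (a new reading comes with each control period).
- robot.snapshot(name): name is "scene" or "top"; returns the picture (420x560x3 uint8, red, green, blue); there is no depth.
- robot.camera_model(name): a dict with "camera_matrix" (3x3 intrinsics, pixels), "k1" (the pictures are not rectified: a ray, as slopes to the right and down, at radius r is drawn at 1 + k1 r^2 times it, then the intrinsics apply), "rvec" (rotation vector, rad) and "tvec" (3), from world to camera coordinates, as OpenCV has them. Camera axes: x right, y down, z forward; pixel columns grow to the right and rows downward; lengths in m; the calibration is good to about 2 mm. A picture is of the moment at which its call begins. camera_model takes no time and is no camera call.
- robot.close_job(): hands the job in; it is judged then, once.
Trained networks look in the newest picture that a camera, given by its name, has taken for a name from the list of things; names that differ only in an ending like _2 or _b are one class to them, and where a whole thing is asked for, a point or a joint stands for the part that bears it (a point fixed in the world has none). Each returns a list of dicts, best first, with "score" (0 to 1); they miss things now and then, are a little off and sometimes report something else, mostly with a low value. They report only what shows in the picture. A call takes as long as a camera call.
- robot.recognise(name, camera): "centre" ([x, y, z] in m, in world coordinates, good to about 4 mm: the middle of the surface that is visible of it).
- robot.spot_point(name, camera): "centre" ([x, y, z] in m, in world coordinates, good to about 4 mm: a listed point, or the origin of a listed thing).
The state is a dict: "time": time; "joint_positions": joint angles; "qvel": joint speeds; "joint_torque": joint torques, N m; "tool_pos": TCP position; "ee_rot": TCP orientation; "wrist_force": force on the tool from outside, world axes, zero at the start; "wrist_torque": the same for the moment, N m; "width": finger opening in m; "finger_force": force on a finger pad.
Only numpy, scipy, OpenCV 4.12 (cv2) and the standard library are available. Lean on these libraries where they do the work, as an engineer would, in place of code of your own. Each camera call takes 0.05 s, during which the arm holds its last target. There are 200 camera calls.

## Task

Load the drilling jig: slide the loose wooden plate flat along the bench, lengthwise in at the jig's flared mouth and under its low bridge, until its leading end is fully home against the end stop. Then, with the plate home, press the black knob on the bridge all the way down so that the locating pin drops through the hole in the plate, and move clear. Only push and press: the plate must not be lifted or tipped, and the turned parts and the tin stay where they stand.

Things in the scene. Friction and masses are not known exactly. Their poses are not given: they have to be found in the camera images.
- jig: drilling jig screwed to the bench, never moves. Origin on the bench (z = 0) under the middle of its bridge; x points along the channel from the flared mouth to the end stop, z up. The channel's floor is the bench; its two dark steel side rails are 14.5 mm high, 20 mm wide, inner faces at y = -31.5 and +31.5 mm (channel 63 mm wide), from x = -35 to +82 mm
- jig_mouth (a point): middle of the jig's open mouth, at x = -57 mm in the jig's frame, 6 mm above the bench, same axes. Here the two flares begin: 25 mm long, 14.5 mm high, they narrow at 30 degrees from an opening 88 mm wide to the 63 mm channel at x = -35 mm. Their outermost corners lie near y = -55 and +55 mm
- bridge (a point): middle of the underside of the aluminium bridge, 14.5 mm above the bench over the jig's origin, same axes. The bridge spans x = -20 to +20 mm and y = -51.5 to +51.5 mm, and its top is 26.5 mm above the bench
- jig_stop (a point): the end stop: middle of the face of the steel stop buttons, at x = +70 mm in the jig's frame, 9.5 mm above the bench, same axes
- plate: loose wooden plate, 140 mm long (its x), 60 mm wide (its y), 12 mm thick, 0.11 kg, 16 mm hole through its centre; both ends alike. Origin at the centre of its underside, z up. Starts flat on the bench before the jig's mouth, askew. Home, its centre is at the jig's origin, its long axis along the jig's x, and its near end at x = -70 mm, 13 mm outside the flares
- pin_top (a point): centre of the top of the black round knob (25 mm diameter) of the locating pin, which stands upright over the jig's origin in the middle of the bridge: 55 mm above the bench when up, 41 mm when down
- index_pin (a joint): how far the locating pin (9 mm diameter, tapered tip) is pressed down, in m: 0 up (its tip is inside the bridge), 0.014 fully down (its tip is 2 mm above the bench). It slides with about 3 N of friction and stays where it is left; with the plate under the bridge it goes down only if the plate's hole is beneath it
- turned_short: bystander: turned white spindle part standing on the bench, 57 mm diameter, 75 mm tall, origin at the centre of its underside
- turned_tall: bystander: turned white spindle part standing on the bench, 57 mm diameter, 100 mm tall, origin at the centre of its underside
- wax_tin: bystander: round tin, 70 mm diameter, 54 mm tall, origin at the centre of its underside

How it is judged:
By the outcome, as a careful person would: the job done as asked, in the order asked, and still so for the second after the job is handed in, with the robot touching nothing.
It also fails if it takes over 61 s, if anything falls off the work surface, if the arm or the gripper's body presses on something with over 40 N, if the wrist force passes 120 N, or if a joint passes its speed limit or range.

## Working session

There is one attempt and no reset: what is moved stays moved. The work goes in short steps, Python scripts to look and compute and a tool call to move; the robot and the scene stay as the last step left them, time stands still between calls to the robot, and variables do not carry over. Pictures are saved under pics/ and viewed, at most 10 in all, crops included, and the job is handed in when it is done.

Besides the shell and the picture viewer there is one more tool, called after "Call:" in YAML: its name, and indented under it one key for each argument. play_rows: Moves the arm, as the interface text tells. Its arguments: {"type":"object","properties":{"translation":{"type":"array","items":{"type":"array","items":{"type":"number","minimum":-1,"maximum":1}}},"twist":{"type":"array","items":{"type":"array","items":{"type":"number","minimum":-1,"maximum":1}}},"gripper":{"type":"array","items":{"type":"number"}}},"required":["translation","twist","gripper"]}

```bash
mkdir -p pics
cat > h.py <<'E'
from bench import robot
import numpy as np, cv2
def snap(cam,fn):
    im=robot.snapshot(cam); cv2.imwrite('pics/'+fn,im[:,:,::-1]); return im
def pix(cam,P):
    m=robot.camera_model(cam); P=np.asarray(P,float).reshape(-1,3)
    R=cv2.Rodrigues(np.array(m['rvec']))[0]; c=P@R.T+np.array(m['tvec']).ravel()
    s=c[:,:2]/c[:,2:]; s=s*(1+m['k1']*(s**2).sum(1,keepdims=True)); K=np.array(m['camera_matrix'])
    return s@K[:2,:2].T+K[:2,2]
def world(cam,uv,z):
    from scipy.optimize import fsolve
    return np.array([fsolve(lambda q:(pix(cam,[q[0],q[1],z])[0]-u),[0.45,0]) for u in np.asarray(uv,float).reshape(-1,2)])
E
python3 - <<'E'
from h import *
for c in("top","scene"):
    snap(c,c+"0.png")
    for n in ["jig_mouth","bridge","jig_stop","plate","pin_top","jig","turned_short","turned_tall","wax_tin"]:
        print(c,n,[(round(d['score'],2),np.round(d['centre'],4).tolist()) for d in robot.spot_point(n,c)[:2]])
o=robot.get_obs();print(o['time'],o['tool_pos'],o['ee_rot'],o['width'])
E
```

```text
top jig_mouth [(0.85, [0.5561, -0.0101, 0.0054])]
top bridge [(0.61, [0.5666, -0.0673, 0.0138])]
top jig_stop [(0.94, [0.5843, -0.1351, 0.0057]), (0.43, [0.566, -0.0668, 0.0518])]
top plate [(0.89, [0.5184, 0.0957, 0.0])]
top pin_top [(0.57, [0.5659, -0.067, 0.0533]), (0.37, [0.4834, -0.2829, 0.0039])]
top jig [(0.73, [0.5663, -0.0698, -0.0005])]
top turned_short [(0.66, [0.4851, -0.2822, 0.0015])]
top turned_tall [(0.89, [0.6019, -0.2549, -0.0011]), (0.26, [0.5188, 0.0951, 0.002])]
top wax_tin [(0.68, [0.4663, 0.4583, 0.0001])]
scene jig_mouth [(0.6, [0.5564, -0.0091, 0.0047])]
scene bridge [(0.69, [0.5671, -0.0646, 0.012])]
scene jig_stop [(0.72, [0.5818, -0.1348, 0.0109])]
scene plate [(0.67, [0.5159, 0.0995, 0.0017])]
scene pin_top [(0.62, [0.5649, -0.0654, 0.0557])]
scene jig [(0.77, [0.5714, -0.0672, 0.0019])]
scene turned_short [(0.56, [0.5708, -0.0656, -0.0009])]
scene turned_tall [(0.64, [0.6032, -0.2549, -0.0059])]
scene wax_tin []
1.0 [ 0.18174205 -0.5191087   0.40470885] [3.14146735e+00 5.45771068e-05 3.36803365e-01] 0.09384766789988226
```

View pics/top0.png

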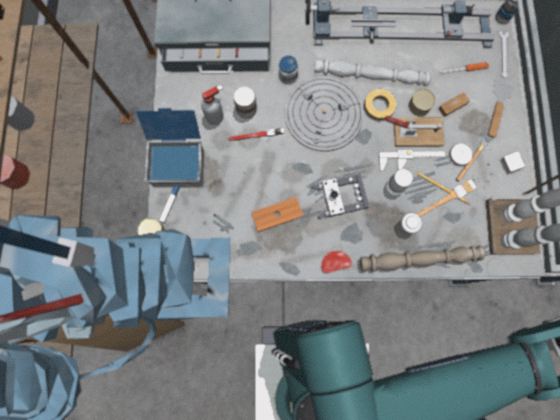

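View pics/scene0.png

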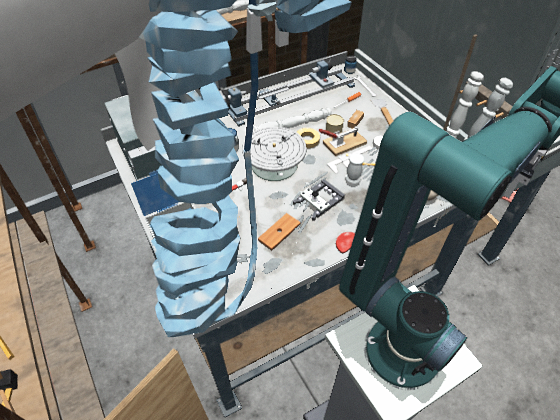

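The top view shows the plate at about (278,214) and the jig at (340,196). The mouth faces the plate, and the spindles stand near (401,180) and (411,223). I'll zoom in and fit the poses.

```bash
cat >> h.py <<'E'
def plate_pose(im,cam='top',box=(235,180,345,245)):
    x0,y0,x1,y1=box; hsv=cv2.cvtColor(im[y0:y1,x0:x1],cv2.COLOR_RGB2HSV)
    m=((hsv[...,0]<20)&(hsv[...,1]>110)&(hsv[...,2]>80)).astype(np.uint8)
    n,l,s,_=cv2.connectedComponentsWithStats(m); k=1+np.argmax(s[1:,4])
    c=cv2.findContours((l==k).astype(np.uint8),cv2.RETR_EXTERNAL,cv2.CHAIN_APPROX_NONE)[0][0][:,0]+[x0,y0]
    w=world(cam,c,0.012)
    r=cv2.minAreaRect((w*1000).astype(np.float32)); b=cv2.boxPoints(r)
    return r,b
E
python3 - <<'E'
from h import *
im=robot.snapshot("top")
r,b=plate_pose(im); print(r,b)
cr=im[165:245,240:400]; cr=cv2.resize(cr,None,fx=5,fy=5,interpolation=cv2.INTER_CUBIC)
# overlay jig outline guess
j=np.array([0.567,-0.0675]); a=np.arctan2(-0.125,0.0275); R=np.array([[np.cos(a),-np.sin(a)],[np.sin(a),np.cos(a)]])
def dr(pts,z,col):
    p=[np.r_[j+R@np.array(q),z] for q in pts]; uv=((pix('top',p)-[240,165]+.5)*5).astype(int)
    for i in range(len(uv)): cv2.line(cr,tuple(map(int,uv[i])),tuple(map(int,uv[(i+1)%len(uv)])),col,1)
for s in(1,-1): dr([(-.035,s*.0315),(.082,s*.0315),(.082,s*.0515),(-.035,s*.0515)],.0145,(255,0,0))
dr([(-.02,-.0515),(.02,-.0515),(.02,.0515),(-.02,.0515)],.0265,(0,0,255))
cv2.imwrite('pics/crop1.png',cr[:,:,::-1])
E
```

```text
((519.4448852539062, 98.92167663574219), (58.45599365234375, 137.24063110351562), 19.163183212280273) [[469.3112   154.14519 ]
 [514.36176   24.509407]
 [569.5786    43.698166]
 [524.528    173.33395 ]]
```

View pics/crop1.png

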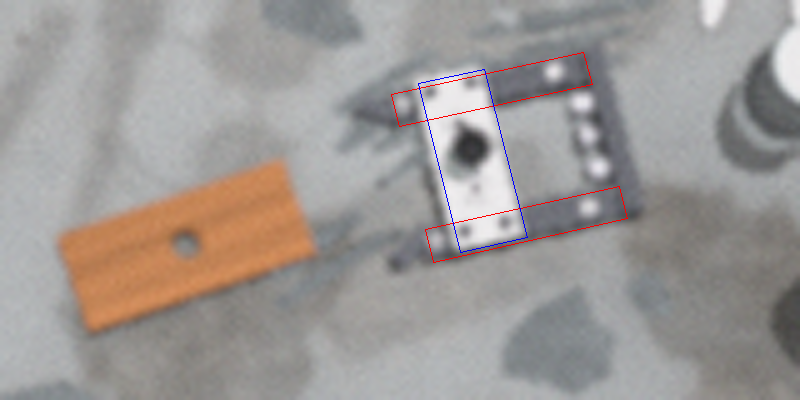

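The crop confirms the layout: plate centre at (186,243), front end toward the mouth, knob at (470,147) and bridge corners at about (418,82), (485,70), (520,235) and (455,248). I'll fit the jig pose from these, then plan a two-fingertip squaring push on the plate's near long side, followed by an end push.

Run:
```python
from h import *
from scipy.optimize import least_squares
uv=np.array([(418,82),(485,70),(520,235),(455,248),(470,147)])/5-.5+[240,165]
L=np.array([(-.02,.0515,.0265),(.02,.0515,.0265),(.02,-.0515,.0265),(-.02,-.0515,.0265),(0,0,.055)])
def T(p,L):
    c,s=np.cos(p[2]),np.sin(p[2]);return np.c_[p[0]+c*L[:,0]-s*L[:,1],p[1]+s*L[:,0]+c*L[:,1],L[:,2]]
f=least_squares(lambda p:(pix('top',T(p,L))-uv).ravel(),[.567,-.067,-1.36])
print(f.x,np.degrees(f.x[2]),f.fun.round(2))
print(world('top',[np.array([186,243])/5-.5+[240,165]],.012))
m=robot.camera_model('top');R=cv2.Rodrigues(np.array(m['rvec']))[0];print('cam',-R.T@np.array(m['tvec']).ravel())
```

```text
[ 0.56824295 -0.06515447 -1.38677746] -79.45649578733347 [-0.25 -0.37 -0.29 -0.43  0.17  0.45 -0.36  0.41  0.71 -0.08]
[[0.52179485 0.09913315]]
cam [0.24498207 0.08105242 1.39085119]
```

Call:
play_rows:
  translation:
    - [0, 0, 0]
    - [0, 0, 0]
    - [0.615, -0.84, 0]
    - [0.615, -0.84, 0]
    - [0.615, -0.84, 0]
    - [0.615, -0.84, 0]
    - [0.615, -0.84, 0]
    - [0.615, -0.84, 0]
  twist:
    - [0, 0, 1]
    - [0, 0, 0.361]
    - [0, 0, 0]
    - [0, 0, 0]
    - [0, 0, 0]
    - [0, 0, 0]
    - [0, 0, 0]
    - [0, 0, 0]
  gripper: [1, 1, 1, 1, 1, 1, 1, 1]

```text
time: 1.85
tool_pos: [0.2865, -0.2905, 0.4048]
ee_rot: [3.141, -0.001, 0.2]
wrist_force: [0.9, 0.6, 0.6]
width: 0.0944
finger_force: 0.0
```

Call:
play_rows:
  translation:
    - [0.615, -0.84, 0]
    - [0.615, -0.84, 0]
    - [0.615, -0.84, 0]
    - [0.615, -0.84, 0]
    - [0.615, -0.84, 0]
    - [0.615, -0.84, 0]
    - [0.615, -0.84, 0]
    - [0.615, -0.84, 0]
  twist:
    - [0, 0, 0]
    - [0, 0, 0]
    - [0, 0, 0]
    - [0, 0, 0]
    - [0, 0, 0]
    - [0, 0, 0]
    - [0, 0, 0]
    - [0, 0, 0]
  gripper: [1, 1, 1, 1, 1, 1, 1, 1]

```text
time: 2.65
tool_pos: [0.4257, 0.0123, 0.405]
ee_rot: [3.141, -0.001, 0.201]
wrist_force: [0.4, -0.2, 0.1]
width: 0.0943
finger_force: 0.0
```

```bash
cat >> h.py <<'E'
J=np.array([.5675,-.0665]); A=np.radians(-78.5)
def where(): # tool pose in jig frame
    o=robot.get_obs();d=np.array(o['tool_pos'][:2])-J;c,s=np.cos(A),np.sin(A)
    print('t',round(o['time'],2),'jig xy mm',np.round([1e3*(c*d[0]+s*d[1]),1e3*(-s*d[0]+c*d[1])],1),'tips z',round(1e3*(o['tool_pos'][2]-robot.tcp_to_tips),1),'yaw',round(np.degrees(o['ee_rot'][2]),2),'F',np.round(o['wrist_force'],1),'w',round(o['width'],4), o['ee_rot'][:2])
    return o
def togo(x,y,tipz): # delta in scaled tool units
    o=where();c,s=np.cos(A),np.sin(A);x/=1e3;y/=1e3
    P=np.array([J[0]+c*x-s*y,J[1]+s*x+c*y,tipz/1e3+robot.tcp_to_tips]);R=cv2.Rodrigues(np.zeros(3))[0]
    from scipy.spatial.transform import Rotation as Ro
    print('units',np.round(Ro.from_euler('xyz',o['ee_rot']).as_matrix().T@(P-np.array(o['tool_pos']))/.04,3))
E
python3 -c "
from h import *
togo(-171,-75,5)
im=snap('top','t1.png');print(plate_pose(im)[0])"
```

```text
t 2.65 jig xy mm [-105.5 -123.2] tips z 205.8 yaw 11.51 F [ 0.4 -0.2  0.1] w 0.0943 [ 3.14097327e+00 -9.97590166e-04]
units [ 1.201 -1.64   5.02 ]
((514.5543823242188, 113.35967254638672), (58.216148376464844, 106.75404357910156), 19.163183212280273)
```

Call:
play_rows:
  translation:
    - [0, 0, 0]
    - [0, 0, 0.9]
    - [0, 0, 0.9]
    - [0, 0, 0.9]
    - [0, 0, 0.9]
    - [0, 0, 0.8]
    - [0, 0, 0]
    - [0, 0, 0]
  twist:
    - [0, 0, 0]
    - [0, 0, 0]
    - [0, 0, 0]
    - [0, 0, 0]
    - [0, 0, 0]
    - [0, 0, 0]
    - [0, 0, 0]
    - [0, 0, 0]
  gripper: [1, 1, 1, 1, 1, 1, 1, 1]

```text
time: 3.5
tool_pos: [0.4254, 0.0096, 0.2291]
ee_rot: [3.141, 0.001, 0.199]
wrist_force: [0.6, 0.4, 1.6]
width: 0.0939
finger_force: 0.0
```

```bash
python3 -c "
from h import *
togo(-171,-75,5)"
```

```text
t 3.5 jig xy mm [-102.9 -124.1] tips z 29.9 yaw 11.41 F [0.6 0.4 1.6] w 0.0939 [3.14131382e+00 5.12989884e-04]
units [ 1.224 -1.704  0.621]
```

Call:
play_rows:
  translation:
    - [0.4, -0.57, 0]
    - [0.4, -0.57, 0]
    - [0.4, -0.57, 0]
    - [0, 0, 0.3]
    - [0, 0, 0.3]
    - [0, 0, 0]
  twist:
    - [0, 0, 0]
    - [0, 0, 0]
    - [0, 0, 0]
    - [0, 0, 0]
    - [0, 0, 0]
    - [0, 0, 0]
  gripper: [1, 1, 1, 1, 1, 1]

```text
time: 4.1
tool_pos: [0.4579, 0.0863, 0.2032]
ee_rot: [3.141, 0.004, 0.2]
wrist_force: [-0.3, 1.0, 0.0]
width: 0.0941
finger_force: 0.0
```

```bash
python3 -c "
from h import *
togo(-171,-38,5)
im=snap('top','t2.png');cv2.imwrite('pics/crop2.png',cv2.resize(im[165:245,240:400],None,fx=5,fy=5)[:,:,::-1])"
```

```text
t 4.1 jig xy mm [-171.5  -76.9] tips z 4.0 yaw 11.46 F [-0.3  1.   0. ] w 0.0941 [3.14140451 0.00356505]
units [ 0.974  0.013 -0.029]
```

View pics/crop2.png

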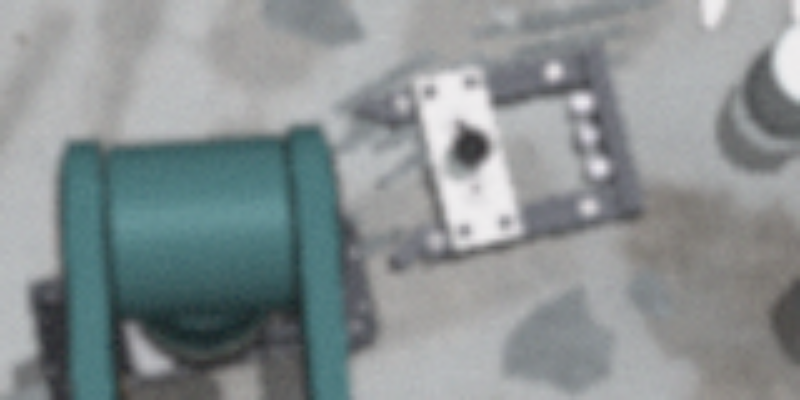

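The arm hides the plate in this view; the jig is as before. I'll push the plate's near side.

Call:
play_rows:
  translation:
    - [0.13, 0, -0.02]
    - [0.13, 0, 0]
    - [0.13, 0, 0]
    - [0.13, 0, 0]
    - [0.13, 0, 0]
    - [0.13, 0, 0]
    - [0.13, 0, 0]
    - [0.06, 0, 0]
  twist:
    - [0, 0, 0]
    - [0, 0, 0]
    - [0, 0, 0]
    - [0, 0, 0]
    - [0, 0, 0]
    - [0, 0, 0]
    - [0, 0, 0]
    - [0, 0, 0]
  gripper: [1, 1, 1, 1, 1, 1, 1, 1]

```text
time: 4.95
tool_pos: [0.4974, 0.0949, 0.2054]
ee_rot: [3.141, -0.0, 0.201]
wrist_force: [-2.4, -0.0, 2.3]
width: 0.0942
finger_force: 1.4
```

```bash
python3 -c "
from h import *
togo(-171,-38,5)"
```

```text
t 4.95 jig xy mm [-172.1  -36.5] tips z 6.2 yaw 11.5 F [-2.4 -0.   2.3] w 0.0942 [ 3.14123736e+00 -1.08698412e-05]
units [-0.037  0.028  0.03 ]
```

Call:
play_rows:
  translation:
    - [-0.4, 0, 0]
    - [-0.6, 0, 0]
    - [0, 0, -0.8]
    - [0, 0, -0.8]
    - [0, -0.8, -0.4]
    - [0.3, -0.9, 0]
    - [0.4, -0.8, 0]
    - [0.4, -0.8, 0]
  twist:
    - [0, 0, 0]
    - [0, 0, 0]
    - [0, 0, 0]
    - [0, 0, 0]
    - [0, 0, -1]
    - [0, 0, -1]
    - [0, 0, -1]
    - [0, 0, -1]
  gripper: [1, 1, 1, 1, 0.5, 0, -0.3, -0.3]

```text
time: 5.75
tool_pos: [0.4535, 0.2291, 0.286]
ee_rot: [3.141, -0.003, 0.604]
wrist_force: [-0.1, 0.7, -0.9]
width: 0.0658
finger_force: 0.0
```

Call:
play_rows:
  translation:
    - [0, 0, 0]
    - [0, 0, 0]
    - [0, 0, 0]
    - [0, 0, 0]
    - [0, 0, 0]
    - [0, 0, 0]
    - [0, 0, 0]
    - [0, 0, 0]
  twist:
    - [0, 0, -1]
    - [0, 0, -1]
    - [0, 0, -1]
    - [0, 0, -1]
    - [0, 0, -1]
    - [0, 0, -1]
    - [0, 0, -1]
    - [0, 0, -1]
  gripper: [-0.3, -0.3, -0.3, -0.3, -0.3, -0.3, -0.3, -0.3]

```text
time: 6.55
tool_pos: [0.4535, 0.2278, 0.2855]
ee_rot: [3.14, -0.001, 1.405]
wrist_force: [-0.6, -0.3, 0.8]
width: 0.0329
finger_force: 0.0
```

```bash
python3 -c "
from h import *
togo(-270,0,5)
snap('top','t3.png');snap('scene','s3.png')
print(robot.spot_point('plate','top')[:1],robot.spot_point('plate','scene')[:1])
im=cv2.imread('pics/t3.png');cv2.imwrite('pics/crop3.png',cv2.resize(im[145:265,240:400],None,fx=5,fy=5))"
```

```text
t 6.55 jig xy mm [-311.1  -53.1] tips z 86.3 yaw 80.49 F [-0.6 -0.3  0.8] w 0.0329 [ 3.14008888e+00 -7.27941489e-04]
units [-0.485  1.604  2.034]
[{'centre': [0.5428, 0.0979, -0.0014], 'score': 0.88}] [{'centre': [0.535, 0.0996, 0.0], 'score': 0.91}]
```

View pics/crop3.png

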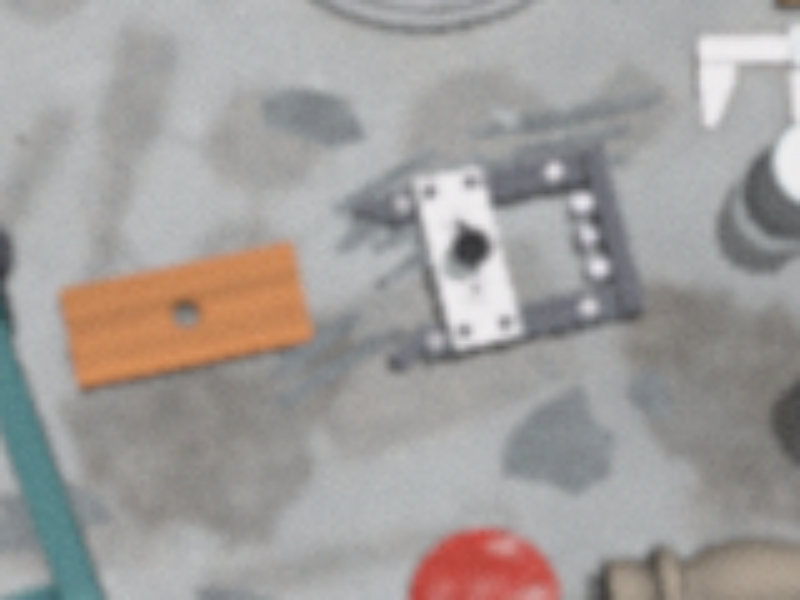

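The plate (centre at crop 187,315, slope about 12°) is now parallel to the rails, and its axis passes through the bridge centre at about (467,257). I'll finish turning the gripper and go behind the plate.

Call:
play_rows:
  translation:
    - [0, 0, 0]
    - [0, 0, 0]
    - [0, 0, 0]
    - [0, 0, 0]
    - [0, 0, 0]
  twist:
    - [0, 0, -1]
    - [0, 0, -1]
    - [0, 0, -1]
    - [0, 0, -0.67]
    - [0, 0, 0]
  gripper: [-0.4, -0.4, -0.4, -0.4, -0.4]

```text
time: 7.25
tool_pos: [0.4532, 0.2277, 0.2855]
ee_rot: [3.141, 0.0, 1.766]
wrist_force: [-0.2, -0.6, -0.0]
width: 0.0283
finger_force: 0.0
```

```bash
python3 -c "
from h import *
togo(-270,0,5)
im=cv2.imread('pics/t3.png')[:,:,::-1].copy()
r,b=plate_pose(im);print(r,b)"
```

```text
t 7.25 jig xy mm [-311.1  -53.4] tips z 86.3 yaw 101.19 F [-0.2 -0.6 -0. ] w 0.0283 [3.14107935e+00 1.10481574e-05]
units [-1.019  1.34   2.032]
((537.428955078125, 98.80206298828125), (58.755592346191406, 136.36227416992188), 11.991861343383789) [[494.52606  159.39139 ]
 [522.85846   26.004929]
 [580.33185   38.212738]
 [551.99945  171.5992  ]]
```

Call:
play_rows:
  translation:
    - [-0.3, 0.46, 0]
    - [-0.3, 0.46, 0]
    - [-0.25, 0.46, 0.2]
    - [0, 0, 0.6]
    - [0, 0, 0.6]
    - [0, 0, 0.45]
    - [0, 0, 0.15]
    - [0, 0, 0]
  twist:
    - [0, 0, -0.1]
    - [0, 0, 0]
    - [0, 0, 0]
    - [0, 0, 0]
    - [0, 0, 0]
    - [0, 0, 0]
    - [0, 0, 0]
    - [0, 0, 0]
  gripper: [-0.4, -0.4, -0.4, -0.4, -0.4, -0.4, -0.4, -0.4]

```text
time: 8.05
tool_pos: [0.5137, 0.2054, 0.2045]
ee_rot: [-3.14, 0.0, 1.776]
wrist_force: [-0.0, 0.4, -0.0]
width: 0.0281
finger_force: 0.0
```

```bash
python3 -c "
from h import *
togo(-140,2,5)"
```

```text
t 8.05 jig xy mm [-277.2    1.5] tips z 5.3 yaw 101.77 F [-0.   0.4 -0. ] w 0.0281 [-3.13954002e+00  2.31208913e-04]
units [-3.429e+00 -3.000e-03  8.000e-03]
```

Call:
play_rows:
  translation:
    - [-0.2, 0, 0]
    - [-0.2, 0, 0]
    - [-0.2, 0, 0]
    - [-0.2, 0, 0]
    - [-0.2, 0, 0]
    - [-0.2, 0, 0]
    - [-0.2, 0, 0]
    - [-0.2, 0, 0]
  twist:
    - [0, 0, 0]
    - [0, 0, 0]
    - [0, 0, 0]
    - [0, 0, 0]
    - [0, 0, 0]
    - [0, 0, 0]
    - [0, 0, 0]
    - [0, 0, 0]
  gripper: [-0.4, -0.4, -0.4, -0.4, -0.4, -0.4, -0.4, -0.4]

```text
time: 8.85
tool_pos: [0.5273, 0.1424, 0.2058]
ee_rot: [3.141, -0.0, 1.778]
wrist_force: [0.5, 2.0, 2.7]
width: 0.0284
finger_force: 1.3
```

```bash
python3 -c "
from h import *
togo(-78,1,5)
im=snap('top','t4.png')
cv2.imwrite('pics/crop4.png',cv2.resize(im[145:265,240:400],None,fx=5,fy=5)[:,:,::-1])"
```

```text
t 8.85 jig xy mm [-212.7    2.3] tips z 6.6 yaw 101.86 F [0.5 2.  2.7] w 0.0284 [ 3.14084665e+00 -2.70671327e-04]
units [-3.367 -0.053  0.039]
```

View pics/crop4.png

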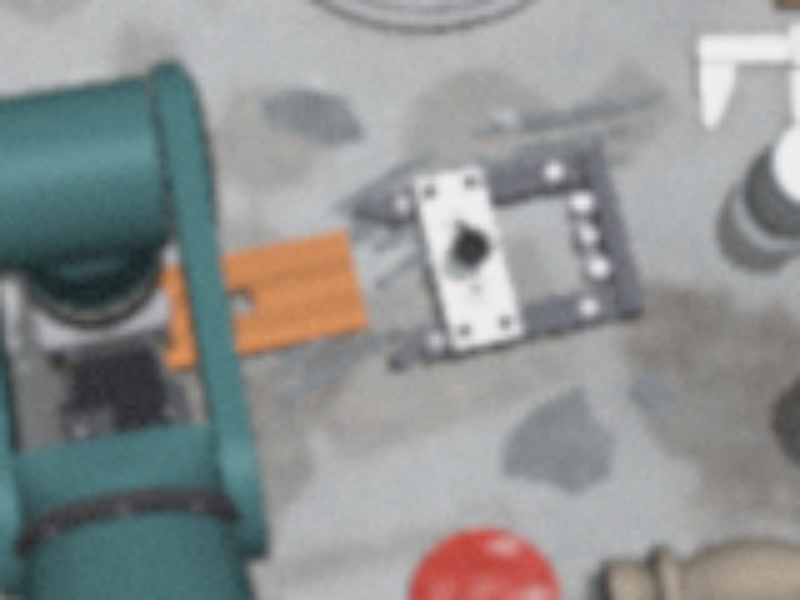

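The plate's front end, centred at (359,280), is on the channel axis, so I'll keep pushing.

Call:
play_rows:
  translation:
    - [-0.2, 0, 0.03]
    - [-0.2, 0, 0]
    - [-0.2, 0, 0]
    - [-0.2, 0, 0]
    - [-0.2, 0, 0]
    - [-0.2, 0, 0]
    - [-0.2, 0, 0]
    - [-0.2, 0, 0]
  twist:
    - [0, 0, 0]
    - [0, 0, 0]
    - [0, 0, 0]
    - [0, 0, 0]
    - [0, 0, 0]
    - [0, 0, 0]
    - [0, 0, 0]
    - [0, 0, 0]
  gripper: [-0.4, -0.4, -0.4, -0.4, -0.4, -0.4, -0.4, -0.4]

```text
time: 9.7
tool_pos: [0.5403, 0.0793, 0.2039]
ee_rot: [-3.141, 0.001, 1.778]
wrist_force: [-0.5, 0.8, -0.1]
width: 0.0287
finger_force: 0.6
```

```bash
python3 -c "
from h import *
togo(-78,1,5)
im=snap('top','t5.png')
cv2.imwrite('pics/crop5.png',cv2.resize(im[145:265,240:400],None,fx=5,fy=5)[:,:,::-1])"
```

```text
t 9.7 jig xy mm [-148.3    2.4] tips z 4.7 yaw 101.85 F [-0.5  0.8 -0.1] w 0.0287 [-3.14082361e+00  5.96683873e-04]
units [-1.756 -0.045 -0.006]
```

View pics/crop5.png

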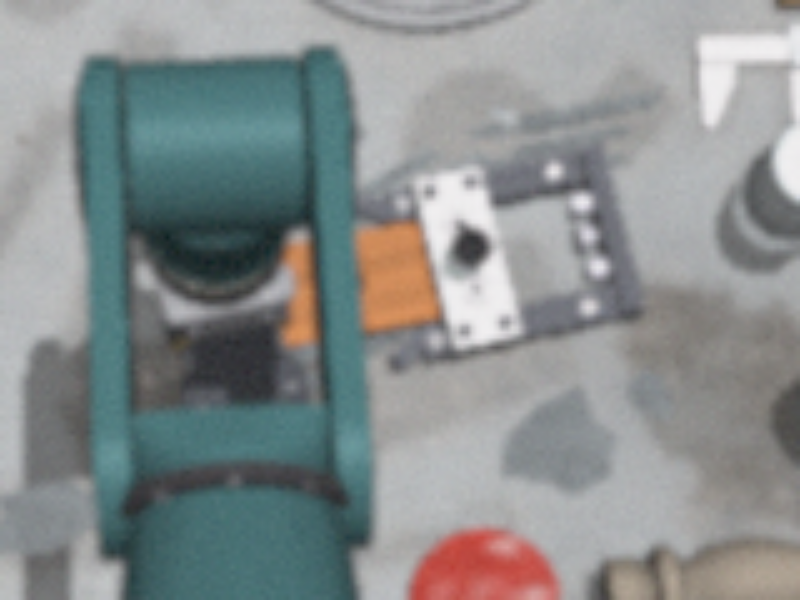

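The plate is in the channel, with its leading end under the bridge at about (430,280). I'll push on toward the stop and watch the force.

Call:
play_rows:
  translation:
    - [-0.2, 0, 0]
    - [-0.2, 0, 0]
    - [-0.2, 0, 0]
    - [-0.2, 0, 0]
    - [-0.2, 0, 0]
    - [-0.2, 0, 0]
    - [-0.15, 0, 0]
    - [0, 0, 0]
  twist:
    - [0, 0, 0]
    - [0, 0, 0]
    - [0, 0, 0]
    - [0, 0, 0]
    - [0, 0, 0]
    - [0, 0, 0]
    - [0, 0, 0]
    - [0, 0, 0]
  gripper: [-0.4, -0.4, -0.4, -0.4, -0.4, -0.4, -0.4, -0.4]

```text
time: 10.55
tool_pos: [0.5509, 0.0268, 0.204]
ee_rot: [-3.139, -0.001, 1.777]
wrist_force: [-3.5, 2.2, 0.6]
width: 0.0283
finger_force: 1.4
```

```bash
python3 -c "
from h import *
togo(-78,1,5)"
```

```text
t 10.55 jig xy mm [-94.8   2.3] tips z 4.8 yaw 101.81 F [-3.5  2.2  0.6] w 0.0283 [-3.13931874e+00 -1.23118601e-03]
units [-0.419 -0.036 -0.006]
```

Call:
play_rows:
  translation:
    - [-0.06, 0, 0]
    - [-0.06, 0, 0]
    - [-0.06, 0, 0]
    - [-0.06, 0, 0]
    - [-0.06, 0, 0]
    - [-0.03, 0, 0]
  twist:
    - [0, 0, 0]
    - [0, 0, 0]
    - [0, 0, 0]
    - [0, 0, 0]
    - [0, 0, 0]
    - [0, 0, 0]
  gripper: [-0.4, -0.4, -0.4, -0.4, -0.4, -0.4]

```text
time: 11.15
tool_pos: [0.553, 0.0152, 0.2039]
ee_rot: [-3.137, -0.004, 1.778]
wrist_force: [-5.4, 5.9, 2.8]
width: 0.0282
finger_force: 3.5
```

Call:
play_rows:
  translation:
    - [-0.03, 0, 0]
    - [-0.03, 0, 0]
    - [-0.03, 0, 0]
  twist:
    - [0, 0, 0]
    - [0, 0, 0]
    - [0, 0, 0]
  gripper: [-0.4, -0.4, -0.4]

```text
time: 11.45
tool_pos: [0.5535, 0.012, 0.2039]
ee_rot: [-3.137, -0.005, 1.778]
wrist_force: [-6.5, 6.4, 3.7]
width: 0.0283
finger_force: 3.9
```

```bash
python3 -c "
from h import *
togo(-78,1,5)"
```

```text
t 11.45 jig xy mm [-79.7   1.9] tips z 4.7 yaw 101.87 F [-6.5  6.4  3.7] w 0.0283 [-3.13688342 -0.0045266 ]
units [-0.042 -0.023 -0.008]
```

Call:
play_rows:
  translation:
    - [-0.03, -0.02, 0]
    - [-0.03, 0, 0]
    - [0, 0, 0]
  twist:
    - [0, 0, 0]
    - [0, 0, 0]
    - [0, 0, 0]
  gripper: [-0.4, -0.4, -0.4]

```text
time: 11.75
tool_pos: [0.5535, 0.0102, 0.2039]
ee_rot: [-3.138, -0.007, 1.778]
wrist_force: [-5.9, 8.8, 2.7]
width: 0.0284
finger_force: 4.9
```

Call:
play_rows:
  translation:
    - [-0.03, 0, 0]
    - [0, 0, 0]
  twist:
    - [0, 0, 0]
    - [0, 0, 0]
  gripper: [-0.4, -0.4]

```text
time: 11.95
tool_pos: [0.5536, 0.0097, 0.2039]
ee_rot: [-3.138, -0.009, 1.778]
wrist_force: [-6.0, 10.8, 3.8]
width: 0.0284
finger_force: 6.1
```

Call:
play_rows:
  translation:
    - [-0.03, 0, 0]
    - [0, 0, 0]
  twist:
    - [0, 0, 0]
    - [0, 0, 0]
  gripper: [-0.4, -0.4]

```text
time: 12.15
tool_pos: [0.5537, 0.0092, 0.2039]
ee_rot: [-3.138, -0.011, 1.778]
wrist_force: [-6.2, 12.8, 4.2]
width: 0.0287
finger_force: 7.4
```

Call:
play_rows:
  translation:
    - [-0.06, 0, 0]
    - [-0.06, 0, 0]
    - [0, 0, 0]
  twist:
    - [0, 0, 0]
    - [0, 0, 0]
    - [0, 0, 0]
  gripper: [-0.4, -0.4, -0.4]

```text
time: 12.45
tool_pos: [0.5541, 0.0073, 0.2039]
ee_rot: [-3.138, -0.02, 1.779]
wrist_force: [-9.1, 23.5, 7.4]
width: 0.0283
finger_force: 12.4
```

```bash
python3 -c "
from h import *
o=where()
from scipy.spatial.transform import Rotation as Ro
t=np.array(o['tool_pos'])+Ro.from_euler('xyz',o['ee_rot']).as_matrix()@[0,0,.19];d=t[:2]-J
print('tip jig',np.cos(A)*d[0]+np.sin(A)*d[1],-np.sin(A)*d[0]+np.cos(A)*d[1])
im=snap('top','t6.png')
cv2.imwrite('pics/crop6.png',cv2.resize(im[165:245,280:400],None,fx=6,fy=6)[:,:,::-1])"
```

```text
t 12.45 jig xy mm [-75.    1.6] tips z 4.7 yaw 101.9 F [-9.1 23.5  7.4] w 0.0283 [-3.13794439 -0.01965659]
tip jig -0.07869929685190978 0.000876053028585979
```

View pics/crop6.png

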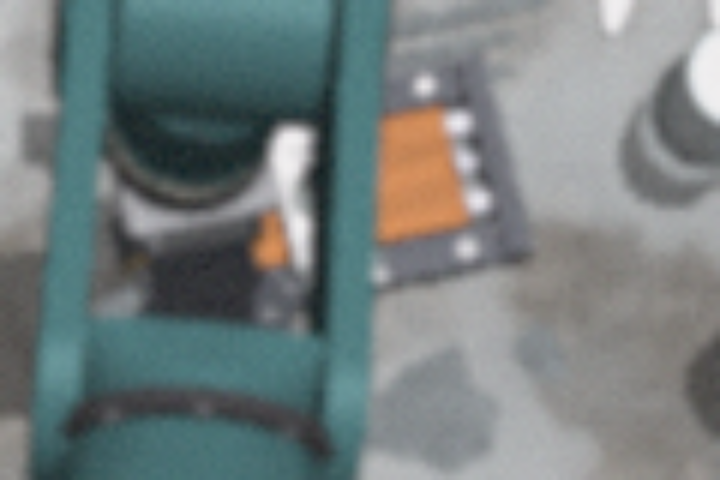

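The plate's end sits flush on the stop buttons (crop 465–480, y 120–205), and the push force rose to 25 N with the tip stationary. It's home, so I'll back off, rise and shut the fingers.

Call:
play_rows:
  translation:
    - [0.2, 0, 0]
    - [0.3, 0, 0]
    - [0.4, 0, 0]
    - [0, 0, -0.7]
    - [0, 0, -0.8]
    - [0, 0, -0.6]
    - [0, 0, -0.2]
    - [0, 0, 0]
  twist:
    - [0, 0, 0]
    - [0, 0, 0]
    - [0, 0, 0]
    - [0, 0, 0]
    - [0, 0, 0]
    - [0, 0, 0]
    - [0, 0, 0]
    - [0, 0, 0]
  gripper: [-0.4, -0.4, -0.4, -1, -1, -1, -1, -1]

```text
time: 13.3
tool_pos: [0.5491, 0.0367, 0.2978]
ee_rot: [3.138, 0.001, 1.778]
wrist_force: [-0.3, 0.6, -0.2]
width: 0.0006
finger_force: 0.0
```

```bash
python3 -c "
from h import *
togo(0,0,75)
im=snap('top','t7.png');robot.snapshot('scene')
for n in('pin_top','plate','bridge'):print(n,[(d['score'],d['centre']) for c in('top','scene') for d in robot.spot_point(n,c)[:1]])"
```

```text
t 13.3 jig xy mm [-104.8    2.5] tips z 98.6 yaw 101.86 F [-0.3  0.6 -0.2] w 0.0006 [3.13771569e+00 1.49378048e-03]
units [-2.619 -0.081  0.594]
pin_top [(0.62, [0.5692, -0.0684, 0.0579])]
plate [(0.97, [0.5691, -0.0655, -0.0006])]
bridge [(0.74, [0.5661, -0.0672, 0.0161]), (0.84, [0.5697, -0.0648, 0.0155])]
```

Call:
play_rows:
  translation:
    - [-0.65, -0.02, 0]
    - [-0.65, -0.02, 0]
    - [-0.65, -0.02, 0]
    - [-0.65, -0.02, 0]
    - [0, 0, 0.4]
    - [0, 0, 0.2]
    - [0, 0, 0]
  twist:
    - [0, 0, 0]
    - [0, 0, 0]
    - [0, 0, 0]
    - [0, 0, 0]
    - [0, 0, 0]
    - [0, 0, 0]
    - [0, 0, 0]
  gripper: [-1, -1, -1, -1, -1, -1, -1]

```text
time: 14.4
tool_pos: [0.5662, -0.0656, 0.27]
ee_rot: [-3.138, -0.002, 1.778]
wrist_force: [0.4, -0.8, -0.0]
width: 0.0004
finger_force: 0.0
```

```bash
python3 -c "
from h import *
togo(0,0,41)"
```

```text
t 14.4 jig xy mm [-1.1 -1.1] tips z 70.8 yaw 101.85 F [ 0.4 -0.8 -0. ] w 0.0004 [-3.13753677e+00 -1.89128798e-03]
units [-0.03   0.031  0.745]
```

Call:
play_rows:
  translation:
    - [-0.03, 0.03, 0.1]
    - [0, 0, 0.1]
    - [0, 0, 0.1]
    - [0, 0, 0.06]
    - [0, 0, 0.06]
    - [0, 0, 0.06]
    - [0, 0, 0.06]
  twist:
    - [0, 0, 0]
    - [0, 0, 0]
    - [0, 0, 0]
    - [0, 0, 0]
    - [0, 0, 0]
    - [0, 0, 0]
    - [0, 0, 0]
  gripper: [-1, -1, -1, -1, -1, -1, -1]

```text
time: 15.1
tool_pos: [0.5683, -0.0667, 0.2512]
ee_rot: [3.141, 0.0, 1.778]
wrist_force: [-1.8, 0.5, 3.5]
width: 0.0004
finger_force: 1.6
```

Call:
play_rows:
  translation:
    - [0, 0, 0.05]
    - [0, 0, 0.05]
    - [0, 0, 0.05]
    - [0, 0, 0]
  twist:
    - [0, 0, 0]
    - [0, 0, 0]
    - [0, 0, 0]
    - [0, 0, 0]
  gripper: [-1, -1, -1, -1]

```text
time: 15.5
tool_pos: [0.5683, -0.0668, 0.2444]
ee_rot: [3.141, 0.0, 1.778]
wrist_force: [-0.2, 1.8, 0.8]
width: 0.0006
finger_force: 0.8
```

```bash
python3 -c "
from h import *
togo(0,0,41)"
```

```text
t 15.5 jig xy mm [0.4 0.7] tips z 45.2 yaw 101.85 F [-0.2  1.8  0.8] w 0.0006 [3.14139189e+00 7.54782917e-06]
units [ 0.011 -0.018  0.106]
```

Call:
play_rows:
  translation:
    - [0, 0, 0.05]
    - [0, 0, 0.05]
    - [0, 0, 0.03]
    - [0, 0, 0]
  twist:
    - [0, 0, 0]
    - [0, 0, 0]
    - [0, 0, 0]
    - [0, 0, 0]
  gripper: [-1, -1, -1, -1]

```text
time: 15.9
tool_pos: [0.5683, -0.0667, 0.2398]
ee_rot: [3.141, 0.0, 1.778]
wrist_force: [-1.3, 1.6, 5.0]
width: 0.0003
finger_force: 2.3
```

Call:
play_rows:
  translation:
    - [0, 0, 0.04]
    - [0, 0, 0.04]
    - [0, 0, 0]
  twist:
    - [0, 0, 0]
    - [0, 0, 0]
    - [0, 0, 0]
  gripper: [-1, -1, -1]

```text
time: 16.2
tool_pos: [0.5684, -0.0667, 0.2389]
ee_rot: [3.14, 0.001, 1.778]
wrist_force: [-5.2, 1.4, 13.2]
width: 0.0004
finger_force: 6.7
```

Call:
play_rows:
  translation:
    - [0, 0, 0.05]
    - [0, 0, 0.03]
    - [0, 0, 0]
  twist:
    - [0, 0, 0]
    - [0, 0, 0]
    - [0, 0, 0]
  gripper: [-1, -1, -1]

```text
time: 16.5
tool_pos: [0.5684, -0.0667, 0.2383]
ee_rot: [3.14, 0.001, 1.778]
wrist_force: [-9.2, 3.0, 22.6]
width: 0.0003
finger_force: 11.3
```

Call:
play_rows:
  translation:
    - [0, 0, -0.3]
    - [0, 0, -0.6]
    - [0, 0, -0.9]
    - [0.4, 0, -0.8]
    - [0.8, 0, 0]
    - [0.9, 0, 0]
    - [0.9, 0, 0]
    - [0.6, 0, 0]
  twist:
    - [0, 0, 0]
    - [0, 0, 0]
    - [0, 0, 0]
    - [0, 0, 0]
    - [0, 0, 0]
    - [0, 0, 0]
    - [0, 0, 0]
    - [0, 0, 0]
  gripper: [-1, -1, -1, -1, -1, -1, -1, -1]

```text
time: 17.3
tool_pos: [0.5381, 0.0759, 0.3362]
ee_rot: [-3.141, -0.0, 1.779]
wrist_force: [0.4, 0.5, -0.3]
width: 0.0006
finger_force: 0.0
```

Call:
play_rows:
  translation:
    - [0.8, 0, 0]
    - [0.8, 0, 0]
    - [0.8, 0, 0]
    - [0, 0, 0]
    - [0, 0, 0]
  twist:
    - [0, 0, 0]
    - [0, 0, 0]
    - [0, 0, 0]
    - [0, 0, 0]
    - [0, 0, 0]
  gripper: [-1, -1, -1, -1, -1]

```text
time: 17.8
tool_pos: [0.5189, 0.1683, 0.3362]
ee_rot: [-3.141, 0.001, 1.779]
wrist_force: [0.0, -0.6, -0.4]
width: -0.0
finger_force: 0.0
```

```bash
python3 -c "
from h import *
where()
im=snap('top','t8.png');i2=snap('scene','s8.png')
for n in('pin_top','plate','turned_short','turned_tall','wax_tin'):print(n,[(round(d['score'],2),np.round(d['centre'],4)) for c in('top','scene') for d in robot.spot_point(n,c)[:1]])
a=cv2.resize(im[165:245,280:400],(600,400),interpolation=cv2.INTER_CUBIC)
cv2.imwrite('pics/crop8.png',a[:,:,::-1])"
```

```text
t 17.8 jig xy mm [-239.8   -0.8] tips z 137.0 yaw 101.93 F [ 0.  -0.6 -0.4] w -0.0 [-3.14065102e+00  1.14844286e-03]
pin_top [(0.62, array([ 0.5671, -0.0689,  0.0385])), (0.36, array([ 0.5662, -0.0674,  0.0402]))]
plate [(0.63, array([ 0.5703, -0.0658, -0.0017]))]
turned_short [(0.58, array([ 0.4856, -0.2807,  0.0015])), (0.39, array([ 0.5673, -0.0667,  0.0133]))]
turned_tall [(0.65, array([ 0.6024, -0.2528,  0.0013]))]
wax_tin [(0.66, array([ 0.4635,  0.4594, -0.0038]))]
```

View pics/crop8.png

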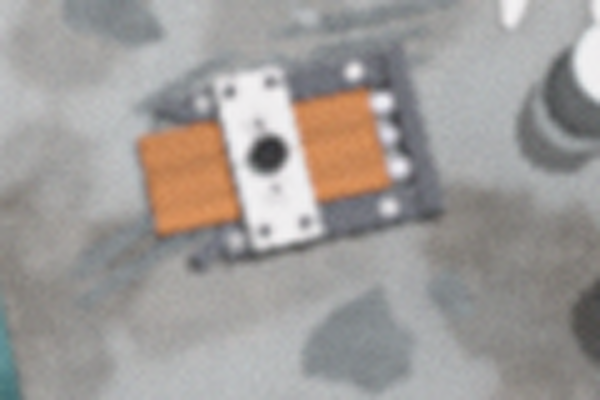

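The plate is home against the stop buttons (crop 385–400, y 100–165). The knob at (268,153) is down, at about 40 mm, the bystanders haven't moved, and the arm is clear.

```bash
python3 -c "
from bench import robot
print(robot.close_job())"
```

```text
the job is handed in; nothing more can be done
None
```

The plate is home against the end stop, the locating pin is pressed fully down through its hole, the arm is clear, and the job was handed in at about 18 s; no verdict was returned.

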